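# Start up the grinding bench

## Robot

A 6-joint arm with a two-finger parallel gripper is mounted at the origin on the work surface. World frame = base frame: x ahead of the robot, y to its left, z up, the work surface at z = 0. Lengths are in m, angles in rad, forces in N, time in s.
With the tool pointing down it reaches from about 0.375 to 0.925 m from the base axis. Payload 5.7 kg.
Tool frame: the origin (TCP) lies between the finger pads; the fingertips stand 19 mm ahead of it and the grasp point (between the pads) is the TCP; z points along the fingers, y is the line along which they close (so a half turn about z gives the same grasp; the last joint's range is limited). The gripper opens to 88 mm and grips with 3 to 60 N. Pads are 20 mm wide; open, the fingers measure 115 mm over their backs; the gripper's body (75 mm by 178 mm) begins 61 mm behind the grasp point.
Start: joints at [1.016, 0.359, 1.51, -0, 1.272, -0.115], TCP at [0.255, 0.543, 0.242] pointing down, gripper open.
Joint ranges: [-2.97, 2.97], [-1.01, 2.36], [0.21, 2.38], [-0.96, 4.11], [0.2, 2.71], [-2.98, 2.98]. Speed limits (rad/s): [2.39, 2.39, 3.14, 3.14, 3.14, 3.14].

## Interface

Orientations are given as a 3x3 rotation matrix whose columns are the frame's x, y, z axes.
In Python, from plant import env gives the robot as it stands. The module is installed in compiled form; this text tells all that it offers.
- The arm moves only by the tool jog_arm, never from a script. Its argument "targets" is a list that holds one entry, the list of rows, each a list of 4 numbers: the shift along the tool's x, y, z in cm, then the turn about the tool's z in rad. In form: [[[x, y, z, turn], ...]]. A call has 1 to 10 rows; each row is the pose to reach, as a shift and turn from the pose commanded when the call began, along the tool's axes at that moment; what a row does not reach only later rows make up. A row lasts 1/10 s, in which the tool goes at most 50 mm and 8.59 degrees, less where a joint would pass 70% of its speed; a pose out of reach is approached as far as the arm can. A call with a gripper value outside its range is refused whole. "jaw" is the opening, from -1 (shut) to 1 (fully open), set as the call begins (left out, the last holds). The fingers move at their own pace and stop on an object; the grip force is fixed at half the most. Time passes only in rows, so rows that repeat a pose let the fingers close. It gives the time, the measured TCP pose, the force, the opening and the grip force at its end, in the units of the state.
- env.sense(): the state, without advancing time (a new reading comes with each control period).
- env.snapshot(name): name is "scene" or "side" or "wrist"; returns the picture (480x640x3 uint8, red, green, blue); there is no depth.
- env.camera_info(name): a dict with "vfov" (degrees; the focal length in pixels is half the picture's height over the tangent of half this angle, whatever the lens; pixels are square), "cx", "cy" (the principal point, pixels), "R" (3x3) and "t" (3): a world point X has camera coordinates R X + t; the wrist camera has in their place "hand_eye" (4x4, takes a point from camera to tool coordinates, whose origin is the TCP and whose axes are the flange's). Camera axes: x right, y down, z forward; pixel columns grow to the right and rows downward; lengths in m; the calibration is good to about 2 mm. The wrist camera is an equidistant fisheye: a pixel r from the principal point sees the ray r / f radians off the axis. A picture is of the moment at which its call begins: read the wrist's pose just before it. camera_info takes no time and is no camera call.
- env.job_done(): hands the job in; it is judged then, once.
The state is a dict: "t": time; "joint_positions": joint angles; "joint_vel": joint speeds; "effort": joint torques, N m; "tcp_pos": TCP position; "ee_rot": TCP orientation; "contact_force": force on the tool from outside, world axes, zero at the start; "wrist_torque": the same for the moment, N m; "finger_gap": opening from 0.0 (shut) to 1.0 (fully open); "grasp_force": force on a finger pad.
Only numpy, scipy, OpenCV 4.12 (cv2) and the standard library are available. Lean on these libraries where they do the work, as an engineer would, in place of code of your own. Each camera call takes 0.05 s, during which the arm holds its last target. There are 200 camera calls.

## Task

Get the bench ready for grinding, pressing with your fingertips only: switch on the bench supply by pressing the far end of the white rocker on the metal outlet box, then press the green start button on the blue dust-extractor box, and once the extractor is on, press the green start button on the bench grinder, pressing each fully home so that it stays in. Keep off the red stop buttons and the belt sander's grey box, and do not pick up or shift anything lying on the bench.

Things in the scene. Friction and masses are not known exactly. Their poses are not given: they have to be found in the camera images.
- supply_box: square grey metal outlet box fixed flat on the bench, 118 x 118 mm, 55 mm high, a wide white rocker on its left half (+y) and a double outlet on its right half; origin at the centre of its underside, x axis from the robot's side to its far side. Turned up to 0.25 rad
- supply_rocker (a joint): the white rocker, 67 mm long (along the box's x) and 33 mm wide, pivoted about its middle: 0 = off (far end up, as at the start), 0.2 rad = on (far end down). Takes about 2 N at the point to press, all the way, stops hard at the end and stays where it is left; the pivot lies 60 mm above the bench, the far end sinks about 5 mm at the point to press
- rocker_far_end (a point): point to press for on: on the rocker's top surface, 24 mm from its pivot towards its far end (the end away from the robot); z axis is the rocker's surface normal, 0.1 rad off vertical; 70 mm above the bench while off, 65 mm when on
- extractor_station: BLUE box of the dust extractor, fixed to the bench, 85 (x) x 120 (y) x 60 mm high, green start and red stop button on its level top; origin at the centre of its underside; turned up to 0.25 rad. Caps 26 mm across, 46 mm centre to centre, start left (+y of the face), linked: pressing the one that stands out (12 mm proud) moves it in (to 5 mm proud, it stays) and the other out.
- extractor_start (a joint): green start button of the blue box: travel in m along the face's normal; 0 = standing out (machine off, as at the start), 0.007 = fully in (machine on). It takes about 3 N all the way, stops hard at the end, and stays where it is left, so press it right down
- extractor_start_top (a point): centre of the cap top of the blue box's green start button, moving with the cap; its z axis is the normal of the face, pointing out of it; cap 26 mm across
- extractor_stop: red stop button of the blue box, 46 mm to the right (-y of the face) of the green one, in at the start (cap 5 mm proud), coming out to 12 mm as start is pressed; origin on the face, z along its normal. To be left alone
- grinder: green double-ended bench grinder, bolted down, 330 mm wide (y), 245 high; origin under the spindle; turned up to 0.12 rad. Its black switch face (88 x 120 mm) has its middle at x -125, z 58 mm, sloping 20 degrees down to the robot; green start left, red stop right, linked as on the blue box. Motor front at x -62; tool rests to x -116, at y +-102 to 154, z 121
- grinder_start (a joint): green start button of the grinder: travel in m along the face's normal; 0 = standing out (machine off, as at the start), 0.007 = fully in (machine on). It takes about 3 N all the way, stops hard at the end, and stays where it is left, so press it right down
- grinder_start_top (a point): centre of the cap top of the grinder's green start button, moving with the cap; its z axis is the normal of the face, pointing out of it; cap 26 mm across; it leans 20 degrees from vertical towards the robot
- grinder_stop: red stop button of the grinder, 46 mm to the right (-y of the face) of the green one, in at the start (cap 5 mm proud), coming out to 12 mm as start is pressed; origin on the face, z along its normal. To be left alone
- sander_station: GREY control box of the belt sander, otherwise the same as the blue one, green and red button on top. To be left alone; origin at the centre of its underside
- sander_start (a joint): green start button of the grey box: travel in m along the face's normal; 0 = standing out (machine off, as at the start), 0.007 = fully in (machine on). It takes about 3 N all the way, stops hard at the end, and stays where it is left, so press it right down. To be left alone
- drill: grey and black cordless drill standing upright on its battery, 115 x 72 mm foot, 210 mm high, about 200 mm long; origin under the battery's centre; loose. To be left alone
- oil_bottle: yellow oil bottle with red cap, 60 mm across, 170 mm high, upright; origin at the centre of its foot; loose. To be left alone
- pill_jar: white plastic jar with a red label, 56 mm across, 85 mm high, upright; origin at the centre of its foot; loose. To be left alone
- wrench: steel spanner lying flat, 190 mm long; loose. To be left alone
- screwdriver: screwdriver with an orange handle lying flat, 200 mm long; loose. To be left alone
- pvc_coupling: white plastic pipe coupling standing on end, 54 mm across, 50 mm high; origin at the centre of its foot; loose. To be left alone
- bolt_tray: small open red tray, 100 x 75 x 35 mm; origin at the centre of its foot; loose. To be left alone

How it is judged:
On the way, in this order (a step that is already met when the one before it is completed fails the run):
1. the bench supply rocker is on (value of joint supply_rocker above 0.15 rad), for 0.2 s.
2. the dust extractor's green button is fully in (value of joint extractor_start above 0.0055 m), for 0.2 s.
3. the grinder's green button is fully in (value of joint grinder_start above 0.0055 m), for 0.2 s.
At the end, for the whole second after the job is handed in: The rocker is on (over 0.15 rad of 0.2), the green buttons of extractor and grinder are fully in (over 5.5 mm of 7), the sander is still off, and every loose thing is within 15 mm of where it stood (value of joint supply_rocker above 0.15 rad and value of joint each of extractor_start, grinder_start above 0.0055 m and value of joint sander_start below 0.002 m and distance of each of drill, oil_bottle, pill_jar, wrench, screwdriver, pvc_coupling, bolt_tray from where it was at the start of the episode below 0.015 m); the robot touches nothing.
It fails at once if a control box or the grinder is pressed with something other than the fingers (contact force between the arm and supply_box above 5 N or contact force between the arm and extractor_station above 5 N or contact force between the arm and grinder above 5 N).
It fails at once if the belt sander's grey box is pressed or struck (contact force between any of the fingers, the arm and sander_station above 1 N or value of joint sander_start above 0.003 m).
It fails at once if a red stop button is pressed (contact force between any of the fingers, the arm and extractor_stop above 2 N or contact force between any of the fingers, the arm and grinder_stop above 2 N).
It fails at once if a loose thing on the bench is lifted, carried or pushed more than 15 mm from its place, or knocked over (distance of any of drill, oil_bottle, pill_jar, wrench, screwdriver, pvc_coupling, bolt_tray from where it was at the start of the episode above 0.015 m or angle between any of drill, oil_bottle, pill_jar, pvc_coupling, bolt_tray's own z axis and vertical above 0.4 rad).
It also fails if it takes over 56 s, if anything falls off the work surface, if the arm or the gripper's body presses on something with over 40 N, if the wrist force passes 120 N, or if a joint passes its speed limit or range.

## Working session

There is one attempt and no reset: what is moved stays moved. The work goes in short steps, Python scripts to look and compute and a tool call to move; the robot and the scene stay as the last step left them, time stands still between calls to the robot, and variables do not carry over. Pictures are saved under pics/ and viewed, at most 10 in all, crops included, and the job is handed in when it is done.

Besides the shell and the picture viewer there is one more tool, called after ">>>" as a command line: name --argument value ..., lists and objects as JSON in quotes. jog_arm: Moves the arm, as the interface text tells. Its arguments: {"type":"object","properties":{"targets":{"type":"array","items":{"type":"array","items":{"type":"array","items":{"type":"number"}}}},"jaw":{"type":"number"}},"required":["targets"]}

```bash
mkdir -p pics; python3 - <<'E'
from plant import env
import cv2,json,pickle
s=env.sense();print(s)
for n in ("scene","side","wrist"):
    im=env.snapshot(n);cv2.imwrite(f"pics/{n}0.png",im[:,:,::-1]);c=env.camera_info(n);print(n,c)
E
```

```text
{'t': 0.0, 'joint_positions': array([ 1.01588264e+00,  3.59487681e-01,  1.51143339e+00, -2.10329699e-05,
        1.27249547e+00, -1.15134082e-01]), 'joint_vel': array([-7.87557594e-05,  5.30975863e-04,  3.56652649e-04, -6.37668340e-04,
       -1.23743576e-03, -4.41005882e-04]), 'effort': array([ 1.61914599e-03, -5.15365362e+01, -2.70730376e+01,  6.76704501e-02,
        3.51005257e-02, -1.19145575e-04]), 'tcp_pos': array([0.25512645, 0.54232814, 0.24081952]), 'ee_rot': array([[-9.04848066e-01,  4.25733587e-01, -9.43865070e-04],
       [ 4.25734591e-01,  9.04846739e-01, -1.56079953e-03],
       [ 1.89568447e-04, -1.81412245e-03, -9.99998337e-01]]), 'contact_force': array([ 0.30589418,  0.18884543, -0.35383186]), 'wrist_torque': array([ 0.01927786,  0.00264952, -0.00309118]), 'grasp_force': 0.0, 'finger_gap': 1.0039772835640934}
scene {'vfov': 43.40104594498071, 'cx': 311.09302535731047, 'cy': 253.55082566190615, 'R': array([[-0.8800219 ,  0.47456305,  0.01874461],
       [ 0.2676606 ,  0.52817526, -0.80584657],
       [-0.39232545, -0.70414544, -0.59182763]]), 't': array([ 0.5303845 , -0.05095569,  1.52381447])}
side {'vfov': 48.99193923653629, 'cx': 318.8184314010827, 'cy': 237.77278851974887, 'R': array([[-0.98778719, -0.15493086, -0.01651935],
       [-0.08868292,  0.64623056, -0.7579719 ],
       [ 0.12810855, -0.74724995, -0.65207799]]), 't': array([0.53393826, 0.16038087, 0.99250953])}
wrist {'vfov': 65.70646984690485, 'cx': 320.0784220719669, 'cy': 247.23031360651584, 'hand_eye': array([[ 6.20289191e-04, -9.54968280e-01, -2.96707262e-01,
         8.13301251e-02],
       [ 9.99999574e-01,  3.89718816e-04,  8.36244515e-04,
         1.34319312e-04],
       [-6.82954584e-04, -2.96707654e-01,  9.54968116e-01,
        -1.40762667e-01],
       [ 0.00000000e+00,  0.00000000e+00,  0.00000000e+00,
         1.00000000e+00]])}
```

View pics/scene0.png

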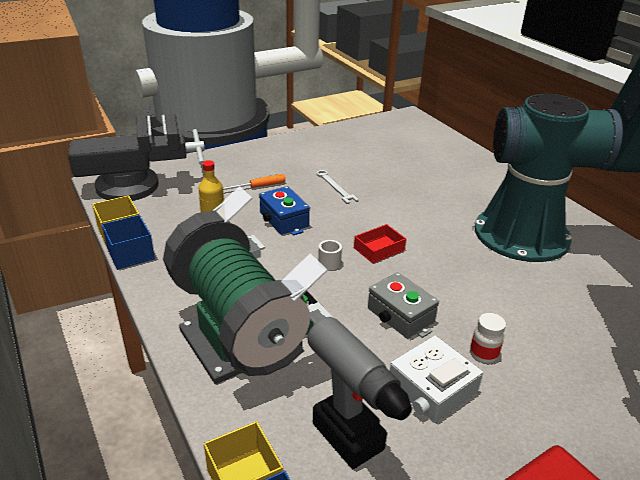

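View pics/side0.png

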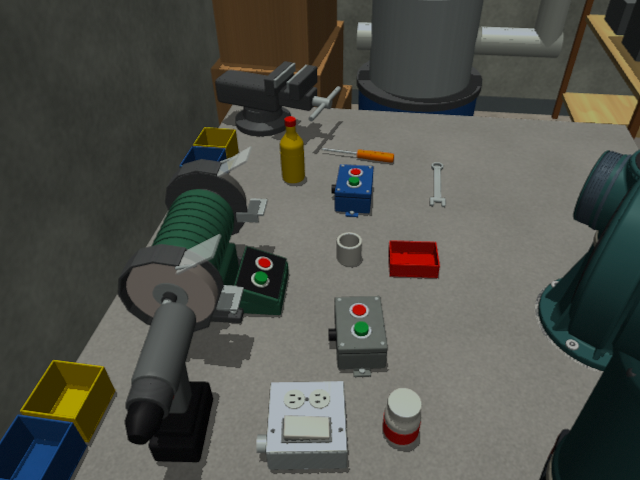

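The scene view shows the supply box at (435,375), the blue box at (285,208), the grey box at (403,303) and the drill in front at (355,390). The side view shows the rocker at (307,428), the blue green cap at (354,181), and the grinder green cap at (262,278). Next I zoom in for exact pixels.

```bash
python3 - <<'E'
import cv2,numpy as np
S=cv2.imread("pics/side0.png");C=cv2.imread("pics/scene0.png")
def crop(im,x,y,w=66,h=75,k=4): return cv2.resize(im[y:y+h,x:x+w],None,fx=k,fy=k,interpolation=cv2.INTER_CUBIC)
rows=[np.hstack([crop(S,258,375,100),crop(S,325,155,50),crop(S,240,245,50)]),np.hstack([crop(C,385,335,100),crop(C,255,180,50+10),crop(C,295,280,40)])]
m=np.vstack(rows);print(m.shape);cv2.imwrite("pics/m.png",m)
for n,im in(("side",S),("scene",C)):
    h=cv2.cvtColor(im,cv2.COLOR_BGR2HSV)
    for c,mk in(("green",cv2.inRange(h,(50,180,90),(75,255,255))),("red",cv2.inRange(h,(0,200,150),(4,255,255))|cv2.inRange(h,(174,200,150),(180,255,255)))):
        k,l,st,ce=cv2.connectedComponentsWithStats(mk)
        for i in range(1,k):
            if st[i,4]>25: print(n,c,st[i],ce[i].round(1))
E
```

```text
(600, 800, 3)
side green [349 177  10   6  44] [353.5 179.6]
side green [255 272  12   9  88] [260.8 276.2]
side green [355 322  13  11 115] [361. 327.]
side red [285 116  10   6  36] [289.5 118.6]
side red [351 169   9   5  34] [355.1 171.2]
side red [390 249  46  17 481] [411.6 258.7]
side red [259 259  11   8  70] [263.9 262.3]
side red [353 305  13  10  94] [358.7 309.5]
scene red [203 161  11   5  44] [207.9 163. ]
scene red [275 192   9   5  37] [279.4 194. ]
scene red [355 235  43  17 283] [377.9 242.8]
scene red [390 283  12   7  67] [395.4 286. ]
scene red [ 508  447   90   33 1579] [554.3 467.8]
```

View pics/m.png

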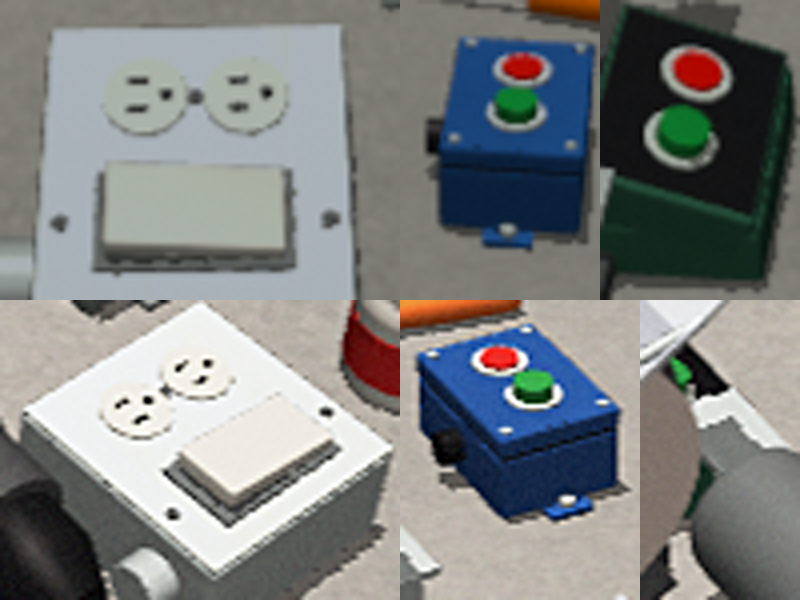

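The mosaic shows the plate screws beside the rocker clearly in both views, as well as the blue box's caps. The grinder's caps are clear only in the side view. Next I triangulate these points.

```bash
cat > h.py <<'E'
import numpy as np,cv2
from plant import env
def ray(n,u,v):
    c=env.camera_info(n);f=240/np.tan(np.radians(c["vfov"]/2))
    d=np.array([(u-c["cx"])/f,(v-c["cy"])/f,1.]);R=np.array(c["R"])
    return -R.T@c["t"],R.T@d/np.linalg.norm(d)
def wray(s,u,v):
    c=env.camera_info("wrist");f=240/np.tan(np.radians(c["vfov"]/2))
    p=np.array([u-c["cx"],v-c["cy"]]);r=np.hypot(*p);a=r/f
    d=np.r_[p/max(r,1e-9)*np.sin(a),np.cos(a)];H=c["hand_eye"];R=s["ee_rot"]
    return s["tcp_pos"]+R@H[:3,3],R@H[:3,:3]@d
def onz(r,z): o,d=r;return (o+d*(z-o[2])/d[2]).round(4)
def tri(*rs):
    A=sum(np.eye(3)-np.outer(d,d) for o,d in rs);b=sum((np.eye(3)-np.outer(d,d))@o for o,d in rs)
    return np.linalg.solve(A,b).round(4)
E
python3 - <<'E'
from h import *
S=lambda u,v,ox,oy,mx=0,my=0:((u-mx)/4+ox,(v-my)/4+oy)
sd=lambda u,v,ox,oy,mx=0:ray("side",*S(u,v,ox,oy,mx))
sc=lambda u,v,ox,oy,mx=0:ray("scene",*S(u,v,ox,oy,mx,300))
a=[sd(59,222,258,375),sd(330,219,258,375),sd(196,97,258,375)]
b=[sc(173,514,385,335),sc(327,412,385,335),sc(165,391,385,335)]
for n,p,q in zip(("scrF","scrN","outlet"),a,b): print(n,tri(p,q),onz(p,.056),onz(q,.056))
for n,p,q,z in(("blueG",sd(517,99,325,155,400),sc(535,379,255,180,400),.072),("blueR",sd(523,66,325,155,400),sc(499,356,255,180,400),.065)): print(n,tri(p,q),onz(p,z),onz(q,z))
print("grG",onz(sd(685,127,240,245,600),.0693),"grR",onz(sd(698,70,240,245,600),.0627))
print("sanderG",onz(ray("side",361,327),.072))
for n,u,v,z in(("oilcap",290,120,.17),("oilfoot",292,180,0),("pillcap",404,398,.085),("drillfoot",183,440,.0),("drillrear",192,320,.2),("drilltip",138,425,.17),("restR",253,208,.121),("restL",230,300,.121),("shield",240,155,.2),("shieldL",218,240,.2),("coup",349,240,.05)): print(n,onz(ray("side",u,v),z))
print("chuck tri",tri(ray("side",138,425),ray("scene",402,402)))
E
```

```text
scrF [0.5561 0.3347 0.0542] [0.5561 0.3341 0.056 ] [0.5576 0.3375 0.056 ]
scrN [0.4573 0.3185 0.0537] [0.4573 0.3183 0.056 ] [0.4594 0.3216 0.056 ]
outlet [0.515  0.2753 0.0543] [0.515  0.2754 0.056 ] [0.5165 0.2776 0.056 ]
blueG [ 0.503  -0.3054  0.071 ] [ 0.503  -0.3058  0.072 ] [ 0.5044 -0.3019  0.072 ]
blueR [ 0.5042 -0.3542  0.0619] [ 0.5039 -0.3515  0.065 ] [ 0.5071 -0.3476  0.065 ]
grG [0.6446 0.0364 0.0693] grR [ 0.6498 -0.0098  0.0627]
sanderG [0.4452 0.1339 0.072 ]
oilcap [ 0.6693 -0.3934  0.17  ]
oilfoot [ 0.672  -0.3883  0.    ]
pillcap [0.3686 0.2703 0.085 ]
drillfoot [0.7034 0.3404 0.    ]
drillrear [0.6798 0.2617 0.2   ]
drilltip [0.7035 0.4127 0.17  ]
restR [ 0.6919 -0.1059  0.121 ]
restL [0.667  0.1477 0.121 ]
shield [ 0.7301 -0.1782  0.2   ]
shieldL [0.6951 0.0876 0.2   ]
coup [ 0.4934 -0.1146  0.05  ]
chuck tri [0.6931 0.425  0.1908]
```

View pics/wrist0.png

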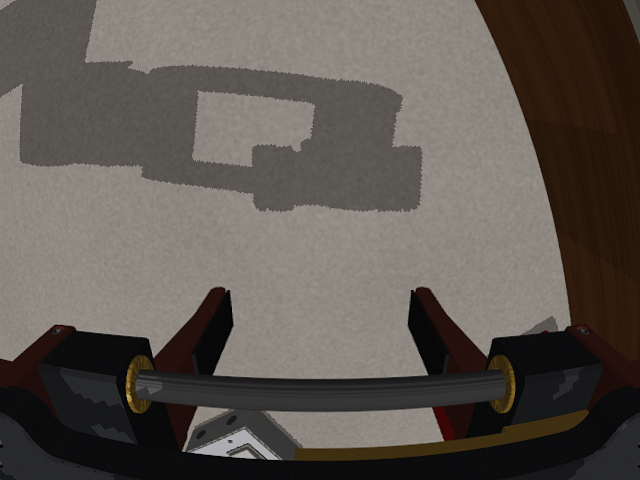

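Triangulated heights check out (plate 54 mm against 55, cap 71 against 72, green-red spacing about 46 mm). Now I compute the first move, to above the rocker.

```bash
cat >> h.py <<'E'
def to(p,yaw=None):
    "row from the measured pose to world TCP p; yaw = world heading of tool -x"
    s=env.sense();R=s["ee_rot"];d=R.T@(np.array(p)-s["tcp_pos"])*100
    w=np.arctan2(-R[1,0],-R[0,0]);t=0 if yaw is None else -(yaw-w)
    print("tcp",s["tcp_pos"].round(4),"head",w.round(3),"t",s["t"],"F",s["contact_force"].round(1),"row",d.round(2),np.round(t,3))
E
python3 -c "
from h import *
to((.532,.3318,.16),.163)"
```

```text
tcp [0.2552 0.5424 0.241 ] head -0.44 t 0.15 F [ 0.  -0.1  0.2] row [-34.02  -7.26   8.1 ] -0.603
```

>>> jog_arm --targets '[[[-34, -7.3, 2, -0.6], [-34, -7.3, 2, -0.6], [-34, -7.3, 2, -0.6], [-34, -7.3, 2, -0.6], [-34, -7.3, 2, -0.6], [-34, -7.3, 2, -0.6], [-34, -7.3, 5, -0.6], [-34, -7.3, 8, -0.6], [-34, -7.3, 8, -0.6], [-34, -7.3, 8, -0.6]]]' --jaw -1

```text
t: 1.15
tcp_pos: [0.5311, 0.3316, 0.1608]
ee_rot: [[-0.987, -0.158, -0.003], [-0.158, 0.987, -0.001], [0.003, -0.0, -1.0]]
contact_force: [-0.3, 0.6, 0.0]
finger_gap: 0.128
grasp_force: 0.0
```

```bash
python3 -c "
from h import *
s=env.sense();cv2.imwrite('pics/w1.png',env.snapshot('wrist')[:,:,::-1])
print(s['finger_gap'],s['joint_positions'].round(2));to((.532,.3318,.1),.163)"
```

```text
0.12765580832834075 [ 0.45  0.47  1.54  0.    1.13 -1.28]
tcp [0.5315 0.3326 0.1621] head 0.16 t 1.2 F [0.4 0.9 0.5] row [-0.04 -0.09  6.21] -0.003
```

View pics/w1.png

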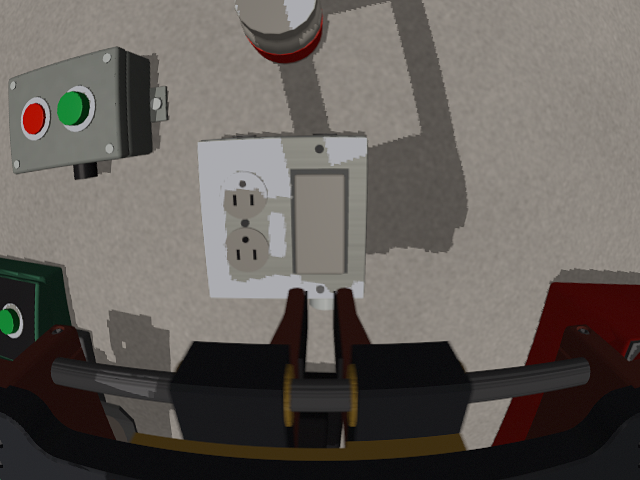

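The wrist view shows the rocker centre at (321,221) with its plate screws at (319,149) and (320,289). The fingertips are over the far end. I check these screws against the earlier fix.

```bash
python3 -c "
from h import *
s=env.sense()
a,b=onz(wray(s,319.5,149),.055),onz(wray(s,320,289),.055);print(a,b,(a+b)/2,np.arctan2(*(b-a)[1::-1]))
c=(a+b)/2
print('grG',onz(wray(s,8,320),.069))
to((.5315,.3315,.095),.163)"
```

```text
[0.4603 0.3207 0.055 ] [0.5586 0.337  0.055 ] [0.50945 0.32885 0.055  ] 0.16432373122327712
grG [0.6446 0.0439 0.069 ]
tcp [0.5315 0.3326 0.1621] head 0.16 t 1.2 F [0.4 0.9 0.5] row [ 0.01 -0.11  6.71] -0.003
```

>>> jog_arm --targets '[[[-0.2, 0, 3.5, 0], [-0.2, 0, 6, 0], [-0.2, 0, 6.8, 0], [-0.2, 0, 6.8, 0], [-0.2, 0, 7.1, 0], [-0.2, 0, 7.3, 0], [-0.2, 0, 7.5, 0], [-0.2, 0, 7.5, 0]]]'

```text
t: 2.0
tcp_pos: [0.5351, 0.333, 0.0876]
ee_rot: [[-0.987, -0.159, 0.002], [-0.159, 0.987, 0.001], [-0.003, 0.001, -1.0]]
contact_force: [1.1, 1.4, 1.3]
finger_gap: 0.005
grasp_force: 1.0
```

>>> jog_arm --targets '[[[0, 0, 0.1, 0], [0, 0, 0.2, 0], [0, 0, 0.3, 0], [0, 0, 0.3, 0]]]'

```text
t: 2.4
tcp_pos: [0.5355, 0.3329, 0.0851]
ee_rot: [[-0.987, -0.159, 0.003], [-0.159, 0.987, 0.001], [-0.003, 0.001, -1.0]]
contact_force: [2.5, 1.1, 9.9]
finger_gap: 0.009
grasp_force: 5.1
```

>>> jog_arm --targets '[[[0, 0, 0.1, 0], [0, 0, 0.15, 0], [0, 0, 0.15, 0], [0, 0, 0.15, 0]]]'

```text
t: 2.8
tcp_pos: [0.5356, 0.333, 0.0848]
ee_rot: [[-0.987, -0.159, 0.004], [-0.159, 0.987, 0.001], [-0.004, 0.001, -1.0]]
contact_force: [0.0, -0.3, 19.6]
finger_gap: 0.006
grasp_force: 9.4
```

>>> jog_arm --targets '[[[0, 0, -4, 0], [0, 0, -9, 0], [13.3, -62.4, -9, 0.16], [13.3, -62.4, -9, 0.16], [13.3, -62.4, -9, 0.16], [13.3, -62.4, -9, 0.16], [13.3, -62.4, -9, 0.16], [13.3, -62.4, -9, 0.16], [13.3, -62.4, -9, 0.16], [13.3, -62.4, -9, 0.16]]]'

```text
t: 3.8
tcp_pos: [0.5121, -0.0687, 0.1715]
ee_rot: [[-1.0, -0.0, -0.003], [-0.0, 1.0, 0.001], [0.003, 0.001, -1.0]]
contact_force: [0.7, 0.5, 0.6]
finger_gap: 0.004
grasp_force: 0.0
```

```bash
python3 -c "
from h import *
to((.5037,-.304,.16),0)"
```

```text
tcp [ 0.5121 -0.0687  0.1715] head 0.0 t 3.8 F [0.7 0.5 0.6] row [  0.84 -23.53   1.14] 0.0
```

>>> jog_arm --targets '[[[0.8, -23.5, 0, 0], [0.8, -23.5, 0, 0], [0.8, -23.5, 0, 0], [0.8, -23.5, 0, 0], [0.8, -23.5, 0, 0], [0.8, -23.5, 1, 0], [0.8, -23.5, 1, 0], [0.8, -23.5, 1, 0]]]'

```text
t: 4.6
tcp_pos: [0.5049, -0.3002, 0.1611]
ee_rot: [[-1.0, -0.001, -0.003], [-0.001, 1.0, 0.003], [0.003, 0.003, -1.0]]
contact_force: [0.9, 0.1, 0.8]
finger_gap: 0.008
grasp_force: 0.0
```

```bash
python3 -c "
from h import *
s=env.sense();cv2.imwrite('pics/w2.png',env.snapshot('wrist')[:,:,::-1])
S=env.snapshot('side')[:,:,::-1];cv2.imwrite('pics/s2.png',S)
to((.5037,-.304,.095),0)
im=cv2.imread('pics/w2.png');cv2.imwrite('pics/w2b.png',np.hstack([im[:,120:520],cv2.resize(S[370:480,250:370],(400,367))[:480] if 0 else cv2.copyMakeBorder(cv2.resize(S[370:480,250:370],(400,367)),0,113,0,0,0)]))"
```

```text
tcp [ 0.5058 -0.3004  0.162 ] head 0.002 t 4.7 F [-0.6  0.7  0.6] row [ 0.2  -0.37  6.7 ] 0.002
```

View pics/w2b.png

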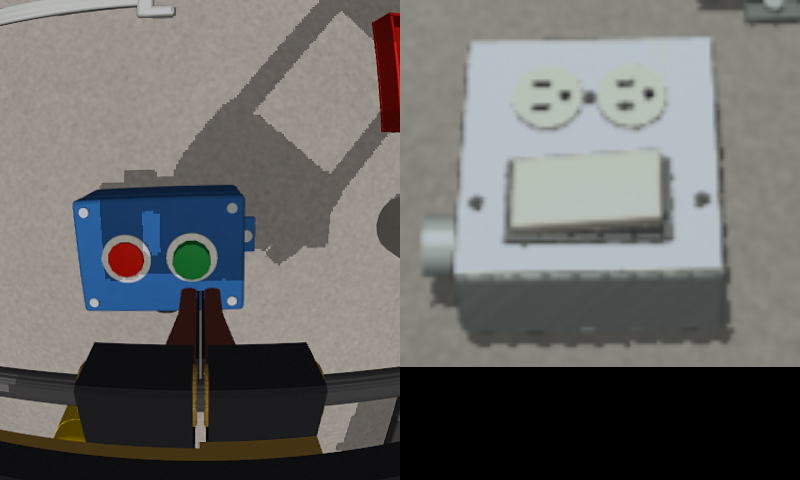

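The rocker's near end now stands up, so the supply is on. In the wrist view the green cap is at (312,258) and the red one at (246,259).

```bash
python3 -c "
from h import *
s=env.sense()
im=cv2.imread('pics/w2.png');h=cv2.cvtColor(im,cv2.COLOR_BGR2HSV)[:290]
for mk,z in((cv2.inRange(h,(50,150,60),(80,255,255)),.072),(cv2.inRange(h,(0,180,100),(6,255,255)),.065)):
    k,l,st,ce=cv2.connectedComponentsWithStats(mk)
    for i in range(1,k):
        if st[i,4]>300: print(st[i],ce[i],onz(wray(s,*ce[i]),z))
"
```

```text
[ 293  244   37   35 1020] [311.16764706 261.00392157] [ 0.5057 -0.306   0.072 ]
[ 510   12   79  123 5352] [542.21860987  79.00560538] [ 0.3731 -0.1429  0.065 ]
[229 243  34  34 917] [245.45583424 259.32497274] [ 0.5071 -0.3513  0.065 ]
```

>>> jog_arm --targets '[[[0, -0.45, 3.5, 0], [0, -0.45, 6, 0], [0, -0.45, 6.7, 0], [0, -0.45, 7.1, 0], [0, -0.45, 7.4, 0], [0, -0.45, 7.7, 0], [0, -0.45, 7.9, 0], [0, -0.45, 7.9, 0]]]'

```text
t: 5.5
tcp_pos: [0.5066, -0.3066, 0.0843]
ee_rot: [[-1.0, -0.0, 0.001], [-0.0, 1.0, -0.0], [-0.001, -0.0, -1.0]]
contact_force: [-2.2, 4.2, 7.2]
finger_gap: 0.008
grasp_force: 3.6
```

>>> jog_arm --targets '[[[0, 0, 0.1, 0], [0, 0, 0.2, 0], [0, 0, 0.2, 0], [0, 0, 0.2, 0]]]'

```text
t: 5.9
tcp_pos: [0.5067, -0.3066, 0.0841]
ee_rot: [[-1.0, -0.0, 0.002], [-0.0, 1.0, -0.001], [-0.002, -0.001, -1.0]]
contact_force: [-5.0, 6.2, 22.9]
finger_gap: 0.006
grasp_force: 11.3
```

Hard stop reached on the extractor button. I lift and move to the grinder, turned about 90° with the jaws open, so that only the far finger presses and the body stays clear of the motor and wheels.

>>> jog_arm --targets '[[[0, 0, -4, 0], [0, 0, -9, 0], [-3, 8, -11.5, 0.15], [-8.8, 33.8, -11.5, 1.46], [-8.8, 33.8, -11.5, 1.46], [-8.8, 33.8, -11.5, 1.46], [-8.8, 33.8, -11.5, 1.46], [-8.8, 33.8, -11.5, 1.46], [-8.8, 33.8, -11.5, 1.46], [-8.8, 33.8, -11.5, 1.46]]]'

```text
t: 6.9
tcp_pos: [0.5956, 0.0346, 0.1971]
ee_rot: [[-0.421, 0.907, 0.003], [0.907, 0.421, 0.0], [-0.001, 0.003, -1.0]]
contact_force: [0.2, 0.2, 0.6]
finger_gap: 0.004
grasp_force: 0.0
```

```bash
python3 -c "
from h import *
to((.595,.0315,.19),-1.458)"
```

```text
tcp [0.5956 0.0346 0.1971] head -1.136 t 6.9 F [0.2 0.2 0.6] row [-0.26 -0.18  0.71] 0.322
```

>>> jog_arm --targets '[[[-0.3, -0.2, 0, 0.32], [-0.3, -0.2, 0, 0.32], [-0.3, -0.2, 0, 0.32], [-0.3, -0.2, 0, 0.32], [-0.3, -0.2, 0, 0.32], [-0.3, -0.2, 0, 0.32], [-0.3, -0.2, 0, 0.32], [-0.3, -0.2, 0, 0.32], [-0.3, -0.2, 0, 0.32], [-0.3, -0.2, 0, 0.32]]]' --jaw 1

```text
t: 7.9
tcp_pos: [0.5935, 0.0278, 0.1961]
ee_rot: [[-0.119, 0.993, -0.0], [0.993, 0.119, -0.0], [-0.0, -0.0, -1.0]]
contact_force: [-0.5, 0.3, 0.1]
finger_gap: 0.873
grasp_force: 0.0
```

```bash
python3 -c "
from h import *
s=env.sense();im=env.snapshot('wrist')[:,:,::-1];S=env.snapshot('side')[:,:,::-1]
to((.595,.0315,.1),-1.458);print(s['joint_positions'].round(2),s['finger_gap'])
cv2.imwrite('pics/w3.png',im);cv2.imwrite('pics/s3.png',S)
cv2.imwrite('pics/m3.png',np.hstack([cv2.resize(im,(400,300)),cv2.resize(S[140:320,100:340],(400,300))]))
h=cv2.cvtColor(im,cv2.COLOR_BGR2HSV)
for mk,z in((cv2.inRange(h,(50,150,80),(80,255,255)),.0693),(cv2.inRange(h,(0,180,120),(6,255,255)),.0627)):
    k,l,st,ce=cv2.connectedComponentsWithStats(mk)
    for i in range(1,k):
        if st[i,4]>150: print(st[i],ce[i],onz(wray(s,*ce[i]),z))
"
```

```text
tcp [0.5935 0.0278 0.1962] head -1.452 t 8.0 F [-0.4 -0.5  0.1] row [0.35 0.19 9.62] 0.006
[-0.07  0.39  1.58 -0.    1.17 -0.19] 0.873388981923344
[131  76  28  31 685] [144.53868613  90.67591241] [0.4473 0.1342 0.0693]
[375 227  32  31 772] [390.36139896 241.45595855] [0.6467 0.0375 0.0693]
[140 133  28  31 676] [153.22337278 148.37130178] [0.4557 0.0892 0.0627]
[371 280  29  28 621] [385.24476651 292.99033816] [ 0.652  -0.0079  0.0627]
[  52  296   78   43 1855] [ 97.57088949 316.50350404] [ 0.3917 -0.0695  0.0627]
```

View pics/m3.png

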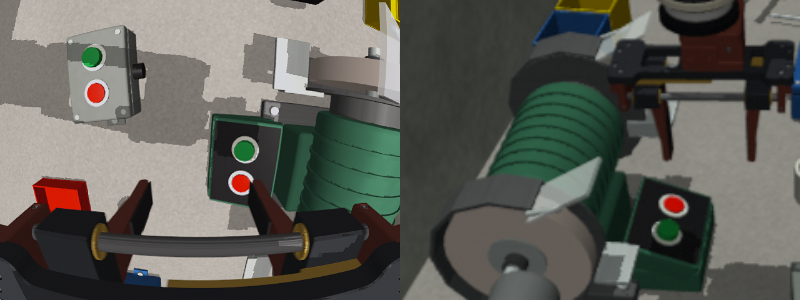

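Green cap on the grinder is at (390,241) in the wrist view, giving (0.647, 0.037), which matches the side view. The sander and stop buttons are clear of the fingers, so I descend.

>>> jog_arm --targets '[[[0.3, 0.4, 0, 0], [0.3, 0.4, 4, 0], [0.3, 0.4, 7.5, 0], [0.3, 0.4, 9.5, 0], [0.3, 0.4, 10, 0], [0.3, 0.4, 10, 0]]]'

```text
t: 8.6
tcp_pos: [0.597, 0.0314, 0.0956]
ee_rot: [[-0.119, 0.993, -0.001], [0.993, 0.119, 0.0], [0.0, -0.001, -1.0]]
contact_force: [-0.4, 0.1, -0.1]
finger_gap: 1.006
grasp_force: 0.0
```

```bash
python3 -c "
from h import *
to((.597,.031,.085),-1.452);s=env.sense();print(s['finger_gap'], s['tcp_pos']+s['ee_rot']@[0,.05075,.019])"
```

```text
tcp [0.597  0.0314 0.0956] head -1.452 t 8.6 F [-0.4  0.1 -0.1] row [-0.04 -0.    1.06] 0.0
1.0056621783771298 [0.64735451 0.03746317 0.07656906]
```

>>> jog_arm --targets '[[[0, 0, 0.3, 0], [0, 0, 0.5, 0], [0, 0, 0.7, 0], [0, 0.05, 0.9, 0], [0, 0.05, 1.0, 0], [0, 0.05, 1.0, 0]]]'

```text
t: 9.2
tcp_pos: [0.5985, 0.0313, 0.0867]
ee_rot: [[-0.118, 0.993, 0.002], [0.993, 0.118, -0.0], [-0.0, 0.002, -1.0]]
contact_force: [1.4, 0.0, 2.1]
finger_gap: 1.002
grasp_force: 1.1
```

>>> jog_arm --targets '[[[0, 0, 0.1, 0], [0, 0, 0.2, 0], [0, 0, 0.3, 0], [0, 0, 0.35, 0], [0, 0, 0.35, 0]]]'

```text
t: 9.7
tcp_pos: [0.5975, 0.0313, 0.0825]
ee_rot: [[-0.118, 0.993, -0.0], [0.993, 0.118, -0.0], [-0.0, -0.0, -1.0]]
contact_force: [1.0, -0.4, 3.1]
finger_gap: 1.001
grasp_force: 1.1
```

>>> jog_arm --targets '[[[0, 0, 0.1, 0], [0, 0, 0.2, 0], [0, 0, 0.3, 0], [0, 0, 0.3, 0]]]'

```text
t: 10.1
tcp_pos: [0.5979, 0.0313, 0.0811]
ee_rot: [[-0.119, 0.993, 0.001], [0.993, 0.119, -0.0], [-0.0, 0.001, -1.0]]
contact_force: [-3.0, 0.3, 16.5]
finger_gap: 1.002
grasp_force: 8.0
```

>>> jog_arm --targets '[[[0, 0, 0.1, 0], [0, 0, 0.1, 0], [0, 0, 0.1, 0], [0, 0, -2, 0], [0, 0, -6, 0], [0, 0, -10, 0], [0, 0, -12, 0], [0, 0, -12, 0]]]'

```text
t: 10.9
tcp_pos: [0.5989, 0.0313, 0.2023]
ee_rot: [[-0.119, 0.993, 0.004], [0.993, 0.119, -0.0], [-0.001, 0.004, -1.0]]
contact_force: [0.5, 0.9, -0.3]
finger_gap: 1.003
grasp_force: 0.0
```

```bash
python3 -c "
from h import *
im=env.snapshot('wrist')[:,:,::-1];S=env.snapshot('side')[:,:,::-1]
s=env.sense();print(s['tcp_pos'],s['contact_force'])
c=lambda I,x,y,w,h:cv2.resize(I[y:y+h,x:x+w],(400,300),interpolation=3)
A=cv2.imread('pics/side0.png')
cv2.imwrite('pics/m4.png',np.vstack([np.hstack([c(A,236,240,60,45),c(S,236,240,60,45)]),np.hstack([c(S,325,155,60,45),c(S,258,375,120,90)])]))"
```

```text
[0.59664221 0.03139031 0.19871349] [ 0.23861024  0.5123094  -0.86689483]
```

View pics/m4.png

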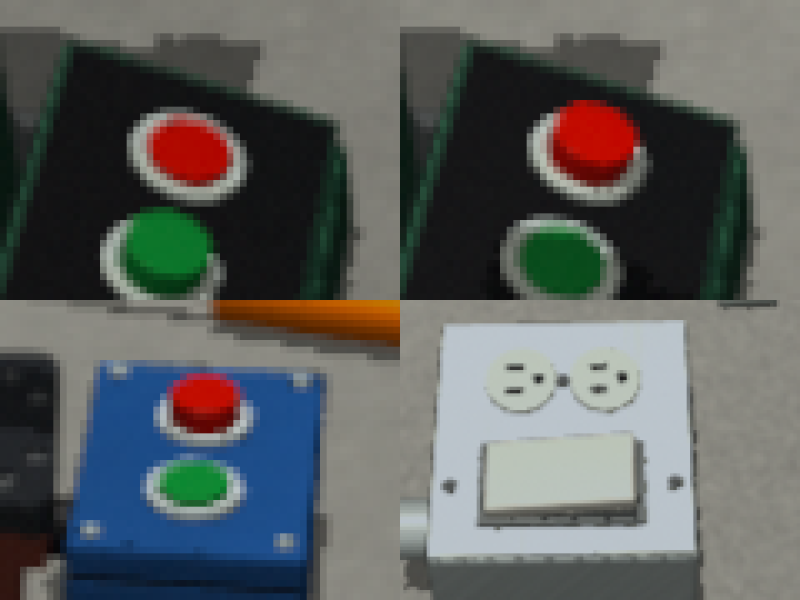

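The pictures show both green buttons fully in with their red buttons out, and the rocker on. The arm is clear of everything, so I hand in.

```bash
python3 -c "
from plant import env
print(env.job_done())"
```

```text
the job is handed in; nothing more can be done
None
```

I switched the supply on, then the extractor, then the grinder, pressing each to its hard stop with the fingertips only, and handed the job in at about 11 s; the final pictures show all three in, but the hand-in returned no verdict.

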